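Find the loose mould bolt and hold its cover open

ROBOT

A 6-joint arm with a two-finger parallel gripper is mounted at the origin on the work surface. World frame = base frame: x ahead of the robot, y to its left, z up, the work surface at z = 0. Lengths are in m, angles in degrees, forces in N, time in s.
With the tool pointing down it reaches from about 0.4 to 0.825 m from the base axis. Payload 7 kg.
Tool frame: the origin (TCP) lies midway between the tips of the shut fingers; the grasp point (between the pads) lies 19 mm behind it; z points along the fingers, y is the line along which they close (so a half turn about z gives the same grasp; the last joint's range is limited). The gripper opens to 88 mm and grips with 3 to 60 N. Pads are 19 mm wide; open, the fingers measure 130 mm over their backs; the gripper's body (78 mm by 193 mm) begins 47 mm behind the grasp point.
Start: joints at [83.715, 20.546, 0.682, 0, -70.136, -16.507], TCP at [0.261, 0.622, 0.206] pointing down, gripper open.
Joint ranges: [-176.03, 176.03], [-82.01, 121.73], [-58.28, 71.71], [-173.87, 95.51], [-174.79, -0.11], [-173.66, 173.66]. Speed limits (degrees/s): [136.94, 136.94, 172.46, 180, 180, 180].

INTERFACE

Orientations are given as [roll, pitch, yaw] about the fixed x, y, z axes, in that order (R = Rz(yaw) Ry(pitch) Rx(roll)).
In Python, from plant import ctrl, viewer, close_job gives the robot as it stands. The module is installed in compiled form; this text tells all that it offers.
- The arm moves only by the tool step_arm, never from a script. Its argument "moves" is a list that holds one entry, the list of rows, each a list of 5 numbers: the shift along the world's x, y, z in cm, then the turn about the world's z in rad, then the finger opening in cm, from 0 to 8.76. In form: [[[tx, ty, tz, twist, grip], ...]]. A call has 1 to 10 rows; each row shifts and turns the commanded pose from where the row before left it; what a row does not reach is not made up. A row lasts 1/10 s, in which the tool goes at most 50 mm and 8.59 degrees, less where a joint would pass 70% of its speed; a pose out of reach is approached as far as the arm can. A call with a gripper value outside its range is refused whole. The fingers move at their own pace and stop on an object; the grip force is fixed at half the most. Time passes only in rows, so rows that do not move let the fingers close. It gives the time, the measured TCP pose, the force, the opening and the grip force at its end, in the units of the state.
- ctrl.get_obs(): the state, without advancing time (a new reading comes with each control period).
- viewer.snapshot(name): name is "side" or "top" or "wrist"; returns (picture, depth): 400x640x3 uint8, blue, green, red; 400x640 float32, m along the optical axis (not along the pixel's ray), 0 where there is no reading.
- viewer.camera_info(name): a dict with "camera_matrix" (3x3 intrinsics, pixels), "eye" and "orientation" of the camera in the world. Camera axes: x right, y down, z forward; pixel columns grow to the right and rows downward; lengths in m; the calibration is good to about 2 mm. A picture is of the moment at which its call begins: read the wrist's pose just before it. camera_info takes no time and is no camera call; for the wrist camera it gives the pose at the moment of the call.
- close_job(): hands the job in; it is judged then, once.
The state is a dict: "clock": time; "joint_pos": joint angles; "qvel": joint speeds; "tau": joint torques, N m; "tool_pos": TCP position; "orientation": TCP orientation; "force": force on the tool from outside, world axes, zero at the start; "moment": the same for the moment, N m; "opening": finger opening in m; "gripper_force": force on a finger pad.
Only numpy, scipy, OpenCV 4.12 (cv2) and the standard library are available. Lean on these libraries where they do the work, as an engineer would, in place of code of your own. Each camera call takes 0.05 s, during which the arm holds its last target. There are 200 camera calls.

TASK

First lift the wick bar off the mould covers and lay it in both saddles of its raised rest, and let go of it. Then tap the bolts lightly from above to find the loose one, which sinks and stays down, and lift the cover behind that bolt to about 45 degrees open; finish while still holding it up there. Keep the covers of the tight bolts shut and leave the other things on the bench where they are.

Things in the scene. Friction and masses are not known exactly. Their poses are not given: they have to be found in the camera images.
- mould_block: fixed dark metal candle-mould block, 220 x 290 (y), turned up to 15 degrees. Origin: on the bench near its middle; x away from the robot, y along its three pockets, z up. Front ledge, top at 50, x -120 to -66, with three alike hex bolts at x -95, y 90, 0, -90. Behind each bolt its own flat aluminium cover, x -55 to 85, 82 wide, 6 thick, top at 66, hinged at the far edge (x 85, height 63).
- bolt_left_top (a point): centre of the top face of the hex bolt at the block's +y end, the robot's left; the head is 23 across and 12 high, its top 72 above the bench at the start (22 above the ledge). It moves with the bolt. Which bolt is loose differs from start to start.
- bolt_left (a joint): how far this bolt has sunk (m), 0 at the start. A loose bolt slides down under about 3 N, by at most 0.008, and stays down; a tight one gives less than 0.002 under a light tap. Exactly one of the three is loose.
- cover_left_handle (a point): middle of the handle of the cover at the block's +y end, the robot's left (behind its own bolt): level round steel bar 10 thick, 64 long along block y, on two end posts; bar centre 36 above the cover's top face, 102 above the bench when shut, at block x = -35, y = 90: 120 nearer the robot than the hinge line and 39 above it. Moves with the cover.
- cover_left (a joint): opening angle of this cover (rad): 0 shut, growing as the robot-side edge is lifted; stop at 1.3. Hinge axis along block y through block x = +85, y = 90, height 63. The cover (about 0.22 kg) swings freely and falls shut when let go.
- bolt_mid_top (a point): centre of the top face of the hex bolt in the middle (block y = 0); the head is 23 across and 12 high, its top 72 above the bench at the start (22 above the ledge). It moves with the bolt. Which bolt is loose differs from start to start.
- bolt_mid (a joint): how far this bolt has sunk (m), 0 at the start. A loose bolt slides down under about 3 N, by at most 0.008, and stays down; a tight one gives less than 0.002 under a light tap. Exactly one of the three is loose.
- cover_mid_handle (a point): middle of the handle of the cover in the middle (block y = 0) (behind its own bolt): level round steel bar 10 thick, 64 long along block y, on two end posts; bar centre 36 above the cover's top face, 102 above the bench when shut, at block x = -35, y = 0: 120 nearer the robot than the hinge line and 39 above it. Moves with the cover.
- cover_mid (a joint): opening angle of this cover (rad): 0 shut, growing as the robot-side edge is lifted; stop at 1.3. Hinge axis along block y through block x = +85, y = 0, height 63. The cover (about 0.22 kg) swings freely and falls shut when let go.
- bolt_right_top (a point): centre of the top face of the hex bolt at the block's -y end, the robot's right; the head is 23 across and 12 high, its top 72 above the bench at the start (22 above the ledge). It moves with the bolt. Which bolt is loose differs from start to start.
- bolt_right (a joint): how far this bolt has sunk (m), 0 at the start. A loose bolt slides down under about 3 N, by at most 0.008, and stays down; a tight one gives less than 0.002 under a light tap. Exactly one of the three is loose.
- cover_right_handle (a point): middle of the handle of the cover at the block's -y end, the robot's right (behind its own bolt): level round steel bar 10 thick, 64 long along block y, on two end posts; bar centre 36 above the cover's top face, 102 above the bench when shut, at block x = -35, y = -90: 120 nearer the robot than the hinge line and 39 above it. Moves with the cover.
- cover_right (a joint): opening angle of this cover (rad): 0 shut, growing as the robot-side edge is lifted; stop at 1.3. Hinge axis along block y through block x = +85, y = -90, height 63. The cover (about 0.22 kg) swings freely and falls shut when let go.
- wick_bar: flat dark steel bar, 220 long (own y) x 20 wide (x) x 12 thick, with a wooden grip block on the middle of its top, 20 (x) x 30 (y), reaching 36 above the underside; about 0.4 kg. Origin: centre of the underside. At the start it lies loose across the three covers, about along block y, 55 behind their handle bars.
- bar_rest: raised rest fixed on the robot's left: foot 190 x 80 x 8, two narrow uprights at own x = -75 and 75. Each ends in an open saddle, 18 thick along x: seat 90 above the bench, 36 wide (own y) between lips 5 thick rising 8 above the seat. The bar lies in both saddles, its length along the rest's x, either way round. Origin: centre of the foot's underside.
- spool_a: bystander: small thread spool standing, 40 dia x 55 high; origin at centre of underside.
- spool_b: bystander: second thread spool standing, 40 dia x 55 high; origin at centre of underside.
- candle: bystander: white pillar candle standing, 60 dia x 103 high; origin at centre of underside.
- small_mould: bystander: open square aluminium mould standing, 70 x 70 x 100 high; origin at centre of underside.
- tape_roll: bystander: roll of paper tape lying flat, 90 dia x 24 high; origin at centre of underside.
- spanner: bystander: steel spanner lying flat on the bench, 160 long along its x axis; origin at its middle, on its underside.
- wick_jar: bystander: closed grey jar, 60 dia x 80 high; origin at centre of underside.
There are look-alikes about, which are no part of the job. There is more than one size of the wick_bar; the job needs the middle-sized.

How it is judged:
By the outcome, as a careful person would: the job done as asked, in the order asked, and still so for the second after the job is handed in, while the arm keeps its last pose, push and grip.
It also fails if it takes over 61 s, if anything falls off the work surface, if the arm or the gripper's body presses on something with over 40 N, if the wrist force passes 120 N, or if a joint passes its speed limit or range.

## Working session

There is one attempt and no reset: what is moved stays moved. The work goes in short steps, Python scripts to look and compute and a tool call to move; the robot and the scene stay as the last step left them, time stands still between calls to the robot, and variables do not carry over. Pictures are saved under pics/ and viewed, at most 10 in all, crops included, and the job is handed in when it is done.

Besides the shell and the picture viewer there is one more tool, called after ">>>" as a command line: name --argument value ..., lists and objects as JSON in quotes. step_arm: Moves the arm, as the interface text tells. Its arguments: {"type":"object","properties":{"moves":{"type":"array","items":{"type":"array","items":{"type":"array","items":{"type":"number"}}}}},"required":["moves"]}

```bash
mkdir -p pics; cat > h.py <<'E'
import numpy as np,cv2
from plant import ctrl,viewer
from scipy.spatial.transform import Rotation as R
def snap(n):
    ci=viewer.camera_info(n); p,d=viewer.snapshot(n); return p,d,ci
def pose(ci):
    o=np.array(ci["orientation"],float)
    return (o if o.shape==(3,3) else R.from_euler('xyz',o,degrees=True).as_matrix()),np.array(ci["eye"])
def cloud(d,ci):
    K=np.array(ci["camera_matrix"]);Rm,e=pose(ci)
    v,u=np.mgrid[:d.shape[0],:d.shape[1]]
    c=np.stack([(u-K[0,2])/K[0,0]*d,(v-K[1,2])/K[1,1]*d,d],-1)
    w=c@Rm.T+e; w[d==0]=np.nan; return w
E
python3 - <<'E'
from h import *
for n in("top","side"):
    p,d,ci=snap(n);cv2.imwrite(f"pics/{n}0.png",p);np.savez(f"{n}0.npz",p=p,w=cloud(d,ci));print(n,ci)
print(ctrl.get_obs())
E
```

```text
top {'camera_matrix': array([[374.52195099,   0.        , 314.48784557],
       [  0.        , 374.52195099, 196.67267094],
       [  0.        ,   0.        ,   1.        ]]), 'eye': array([ 0.29777601, -0.02498908,  1.07127533]), 'orientation': array([-172.68732988,    0.59542809,  -89.21184173])}
side {'camera_matrix': array([[395.88113264,   0.        , 313.55743551],
       [  0.        , 395.88113264, 202.15290564],
       [  0.        ,   0.        ,   1.        ]]), 'eye': array([ 0.33049052, -1.00141894,  0.77387568]), 'orientation': array([-124.83448631,    0.22819857,   -6.1470955 ])}
{'clock': 0.1, 'joint_pos': array([ 8.37142877e+01,  2.05871665e+01,  6.39394571e-01, -1.66080574e-02,
       -7.01364523e+01, -1.65054391e+01]), 'qvel': array([ 0.01500207, -0.05965297,  0.09044912,  0.08287087, -0.02476799,
        0.02369818]), 'tau': array([-1.07988468e-03, -5.84162164e+01,  2.93750489e+01,  7.01557875e+00,
        1.01015886e-02, -5.26879387e-05]), 'tool_pos': array([0.26134646, 0.62184775, 0.20552464]), 'orientation': array([ 1.79914810e+02, -8.96050267e-03, -2.27967993e+01]), 'force': array([1.58557702, 0.51015097, 0.76925414]), 'moment': array([ 0.02515992,  0.00759364, -0.08112734]), 'gripper_force': 0.0, 'opening': 0.08760443347215023}
```

View pics/top0.png

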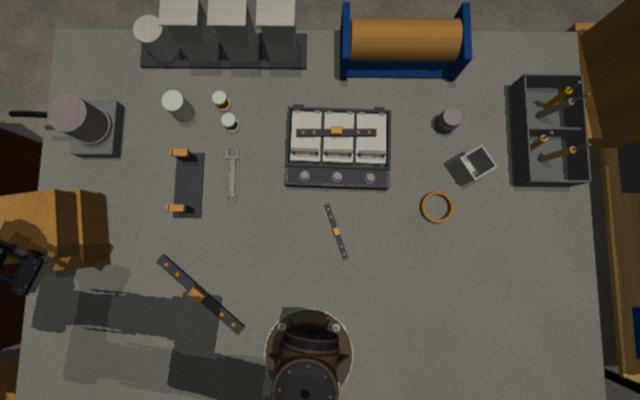

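View pics/side0.png

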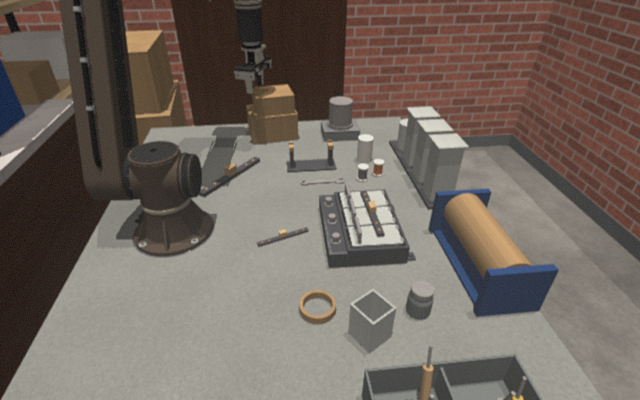

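Top view: the block is at (338,148) and the raised rest at (187,185), with orange saddles at (179,153) and (176,208). The spools are at (220,100) and (230,122), the candle at (174,103) and the spanner at (232,175).
There are three bar candidates: (336,131) on the covers, small at (336,231) on the bench, and large at (200,293) on the bench. The one on the covers fits as middle-sized; I'll check its length and look at a crop.

```bash
python3 - <<'E'
from h import *
z=np.load("top0.npz");p,w=z["p"],z["w"]
hsv=cv2.cvtColor(p,cv2.COLOR_BGR2HSV)
m=((hsv[...,1]>130)&(hsv[...,0]>5)&(hsv[...,0]<25)&(hsv[...,2]>90)).astype(np.uint8)
n,l,s,c=cv2.connectedComponentsWithStats(m)
for i in range(1,n):
    if 4<s[i,4]<300 and 150<c[i][0]<400 and c[i][1]>90: print("orange",c[i].round(1),s[i,4],np.nanmedian(w[l==i],0).round(4),np.nanpercentile(w[l==i][:,2],90).round(4))
# block: points with height 0.04..0.13 in region
def rect(name,u0,u1,v0,v1,z0,z1,extra=None):
    a=np.zeros(p.shape[:2],bool);a[v0:v1,u0:u1]=1
    a&=(w[...,2]>z0)&(w[...,2]<z1)
    if extra is not None:a&=extra
    q=w[a];r=cv2.minAreaRect(q[:,:2].astype(np.float32)); print(name,len(q),np.round(r[0],4),np.round(r[1],4),round(r[2],2),q[:,2].mean().round(4))
rect("block",275,400,95,200,.03,.12)
rect("ledge",275,400,160,200,.04,.057)
rect("covers",275,400,95,170,.06,.07,hsv[...,2]>140)
rect("foot",165,215,140,225,.004,.02)
rect("bar_cov",285,390,120,142,.07,.12,hsv[...,2]<120)
rect("small",320,355,200,262,.004,.05)
rect("large",150,250,250,335,.004,.05)
rect("saddles",160,215,140,225,.08,.12)
for nme,u0,u1,v0,v1 in(("s1",160,215,140,165),("s2",160,215,195,225)): rect(nme,u0,u1,v0,v1,.08,.12)
for nme,u,v in(("sp1",220,100),("sp2",230,122),("candle",174,100),("bL",305,176),("bM",337,177),("bR",370,177)): print(nme,w[v,u].round(3))
a=cv2.resize(p[95:345,150:410],None,fx=2.3,fy=2.3,interpolation=2);cv2.imwrite("pics/crop.png",a)
E
```

```text
orange [336.1 130.1] 74 [ 0.6018 -0.0681  0.1021] 0.1046
orange [302.9 131.9] 8 [0.6027 0.0209 0.0798] 0.0817
orange [313.9 131.9] 8 [ 0.6035 -0.0091  0.0787] 0.0801
orange [357.8 131.5] 10 [ 0.6058 -0.129   0.0791] 0.0817
orange [368.8 131.5] 10 [ 0.6064 -0.1592  0.0781] 0.0798
orange [178.6 152.2] 106 [0.5393 0.3548 0.0909] 0.0982
orange [175.  207.8] 115 [0.3889 0.3565 0.0904] 0.0976
orange [335.6 230.8] 35 [ 0.3363 -0.0733  0.0261] 0.0286
orange [165.7 264.3] 15 [0.2386 0.3988 0.0168] 0.0195
orange [176.5 274. ] 16 [0.2118 0.3676 0.0167] 0.0194
orange [194.9 293.1] 99 [0.1648 0.304  0.0496] 0.0522
orange [221.5 314. ] 16 [0.1064 0.2376 0.0174] 0.0192
orange [232.7 324.1] 18 [0.0798 0.2053 0.0175] 0.0187
block 7991 [ 0.5704 -0.0753] [0.2904 0.2215] 88.57 0.0642
ledge 1846 [ 0.4974 -0.0732] [0.2898 0.0759] 88.8 0.0505
covers 2678 [ 0.5945 -0.0757] [0.2596 0.1381] 88.67 0.0664
foot 1523 [0.4762 0.3534] [0.2435 0.143 ] 0.53 0.0081
bar_cov 543 [ 0.6021 -0.0689] [0.0244 0.2186] 0.15 0.0786
small 383 [ 0.3406 -0.0811] [0.1697 0.0886] 0.02 0.0103
large 1371 [0.1636 0.3047] [0.228 0.276] 1.95 0.0179
saddles 278 [0.4658 0.3535] [0.0479 0.1686] 89.8 0.0915
s1 134 [0.5401 0.3525] [0.0188 0.0461] 1.56 0.0918
s2 144 [0.3906 0.3538] [0.0183 0.0478] 0.03 0.0913
sp1 [0.702 0.259 0.054]
sp2 [0.637 0.228 0.056]
candle [0.681 0.371 0.103]
bL [0.482 0.014 0.073]
bM [ 0.481 -0.073  0.069]
bR [ 0.482 -0.162  0.071]
```

View pics/crop.png

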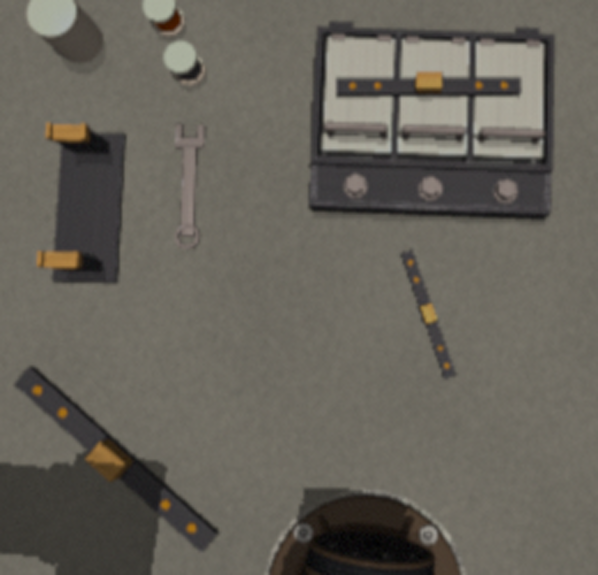

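The crop confirms that the covers bar at (336,131) is the wanted one: 219 mm measured, against about 175 mm for the small one and 335 mm for the large one. I'll approach it, closing along the bar length on the 30 mm side of its grip block.

>>> step_arm --moves '[[[1.7,-3.5,0,0.042,6],[1.7,-3.5,0,0.042,6],[1.7,-3.5,0,0.042,6],[1.7,-3.5,0,0.042,6],[1.7,-3.5,0,0.042,6],[1.7,-3.5,0,0.042,6],[1.7,-3.5,0,0.042,6],[1.7,-3.5,0,0.042,6],[1.7,-3.5,0,0.042,6],[1.7,-3.5,0,0.042,6]]]'

```text
clock: 1.1
tool_pos: [0.4317, 0.2707, 0.2062]
orientation: [180.0, 0.0, 1.4]
force: [-0.0, -0.0, -0.3]
opening: 0.0603
gripper_force: 0.0
```

>>> step_arm --moves '[[[1.7,-3.5,0,0,6],[1.7,-3.5,0,0,6],[1.7,-3.5,0,0,6],[1.7,-3.5,0,0,6],[1.7,-3.5,0,0,6],[1.7,-3.5,0,0,6],[1.7,-3.5,0,0,6],[1.7,-3.5,0,0,6],[1.7,-3.5,0,0,6],[0,0,0,0,6]]]'

```text
clock: 2.1
tool_pos: [0.5853, -0.0463, 0.2053]
orientation: [179.9, 0.1, 1.1]
force: [-0.5, 0.1, -0.4]
opening: 0.0597
gripper_force: 0.0
```

```bash
python3 - <<'E'
from h import *
o=ctrl.get_obs();print(o["tool_pos"],o["orientation"],o["joint_pos"])
p,d,ci=snap("wrist");w=cloud(d,ci);np.savez("w1.npz",p=p,w=w);cv2.imwrite("pics/w1.png",p)
E
```

```text
[ 0.58534345 -0.04629277  0.20533676] [1.79949315e+02 8.82053332e-02 1.05696408e+00] [ 1.45642940e+01  1.24305625e+01 -1.07942336e+01  3.11875308e-02
 -6.68728110e+01  7.64804350e+01]
```

View pics/w1.png

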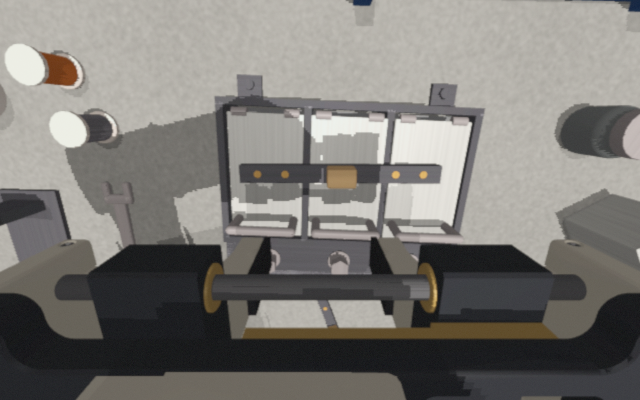

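The wrist view shows the bar with its grip block at (341,177) and dots at (257,174) and (424,175). The handles are along row 230 and the mid bolt is at (338,262).

```bash
python3 - <<'E'
from h import *
z=np.load("w1.npz");p,w=z["p"],z["w"]
hsv=cv2.cvtColor(p,cv2.COLOR_BGR2HSV)
m=((hsv[...,1]>110)&(hsv[...,0]>5)&(hsv[...,0]<25)&(hsv[...,2]>70)).astype(np.uint8);m[240:]=0
n,l,s,c=cv2.connectedComponentsWithStats(m)
for i in range(1,n):
    if s[i,4]>15 and 200<c[i][0]<480:
        q=w[l==i]; t=q[q[:,2]>np.nanmedian(q[:,2])-.003]; print(c[i].round(),s[i,4],np.round(cv2.minAreaRect(t[:,:2].astype(np.float32))[:2],4),np.nanmedian(t[:,2]).round(4))
u0,u1=225,470
a=np.zeros(p.shape[:2],bool);a[215:245,u0:u1]=1
a&=(w[...,2]>.096)&(w[...,2]<.112)
n,l,s,c=cv2.connectedComponentsWithStats(a.astype(np.uint8))
for i in range(1,n):
    if s[i,4]>40: print("handle",c[i].round(),s[i,4],w[l==i].mean(0).round(4),np.round(cv2.minAreaRect(w[l==i][:,:2].astype(np.float32)),4) if 0 else cv2.minAreaRect(w[l==i][:,:2].astype(np.float32)))
E
```

```text
[257. 174.] 40 [[0.6015 0.0221]
 [0.0069 0.007 ]] 0.0774
[285. 174.] 42 [[ 0.6019 -0.0075]
 [ 0.0071  0.0073]] 0.0777
[395. 174.] 39 [[ 0.6043 -0.1276]
 [ 0.0065  0.0069]] 0.0775
[423. 174.] 40 [[ 0.6046 -0.1577]
 [ 0.0069  0.0067]] 0.0775
handle [261. 230.] 665 [0.5472 0.0154 0.1046] ((0.5459833741188049, 0.0156798604875803), (0.07269956171512604, 0.01079602912068367), 89.12264251708984)
handle [344. 233.] 628 [ 0.5451 -0.0725  0.1047] ((0.5437445044517517, -0.07357876002788544), (0.07252722233533859, 0.01034341286867857), 89.0238265991211)
handle [429. 237.] 630 [ 0.5429 -0.1627  0.1047] ((0.5415976047515869, -0.16310524940490723), (0.07219557464122772, 0.010140866041183472), 88.75359344482422)
```

>>> step_arm --moves '[[[1.8,-2.1,-2.4,0,6],[0,0,-2.5,0,6],[0,0,-2.5,0,6],[0,0,-2,0,6],[0,0,-1.5,0,6],[0,0,-0.8,0,6],[0,0,-0.6,0,6],[0,0,0,0,2],[0,0,0,0,2],[0,0,0,0,2]]]'

```text
clock: 3.15
tool_pos: [0.603, -0.0636, 0.0842]
orientation: [-180.0, -0.1, 1.3]
force: [-0.1, 0.2, -0.7]
opening: 0.0415
gripper_force: 0.0
```

>>> step_arm --moves '[[[0,0,0,0,2],[0,0,0,0,2],[0,0,0,0,2]]]'

```text
clock: 3.45
tool_pos: [0.6026, -0.0638, 0.0836]
orientation: [-180.0, -0.0, 1.3]
force: [-0.2, -0.6, 0.5]
opening: 0.0211
gripper_force: 0.0
```

```bash
python3 - <<'E'
from h import *
p,d,ci=snap("wrist");cv2.imwrite("pics/w2.png",p)
p,d,ci=snap("side");cv2.imwrite("pics/s2.png",cv2.resize(p[150:280,280:440],None,fx=4,fy=4,interpolation=2))
o=ctrl.get_obs();print(o["opening"],o["gripper_force"])
z=np.load("w1.npz");w=z["w"];a=(w[...,2]>.095)&(w[...,2]<.108);a[:160]=0;a[195:]=0;a[:,:320]=0;a[:,365:]=0
print(cv2.minAreaRect(w[a][:,:2].astype(np.float32)))
E
```

```text
0.020381022064117942 0.0
((0.6038163900375366, -0.06786094605922699), (0.019132599234580994, 0.02949496917426586), 1.0151278972625732)
```

View pics/s2.png

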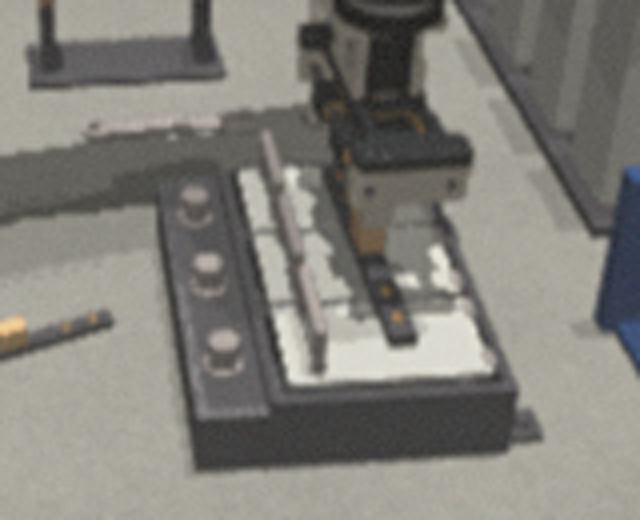

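The side crop shows the grip block at about (372,235) under the near finger, so the fingers may sit off the block. I'll check with the wrist view.

View pics/w2.png

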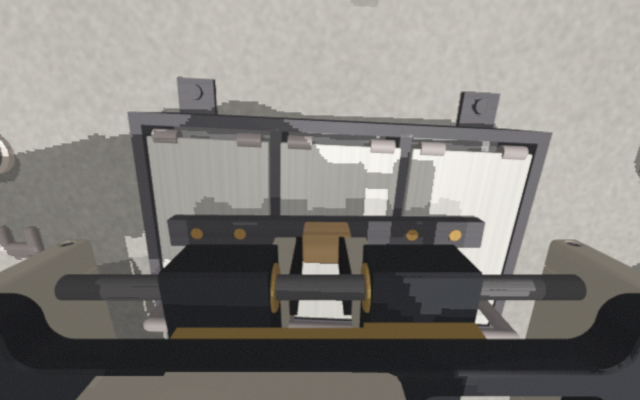

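The wrist view shows the wood at (325,242), and the finger tips at about (285,255) and (355,255) look nearer the robot than the wood. I'll check this with depth.

```bash
python3 - <<'E'
from h import *
o=ctrl.get_obs();p,d,ci=snap("wrist");w=cloud(d,ci)
Rm,e=pose(ci);K=np.array(ci["camera_matrix"]);print("eye",e,ci["orientation"],o["tool_pos"],o["joint_pos"])
for q in([0.6026,-.0638,.0836],[.6038,-.0679,.102]):
    c=K@(Rm.T@(np.array(q)-e));print(c[:2]/c[2])
for u,v in((326,228),(326,250),(285,245),(285,262),(298,245),(352,245),(360,262),(245,230),(196,233),(455,235),(326,270)):print(u,v,w[v,u].round(4))
np.savez("w2.npz",p=p,w=w)
p,d,ci=snap("top");w=cloud(d,ci);a=(w[...,2]>.1)
hsv=cv2.cvtColor(p,cv2.COLOR_BGR2HSV)
m=((hsv[...,1]>130)&(hsv[...,0]>5)&(hsv[...,0]<25)&(hsv[...,2]>90)).astype(np.uint8);n,l,s,c=cv2.connectedComponentsWithStats(m)
for i in range(1,n):
    if s[i,4]<90 and 280<c[i][0]<400: print(c[i],w[l==i].mean(0).round(4))
E
```

```text
eye [ 0.68367675 -0.0618694   0.26111088] [ 1.62702933e+02 -3.06650494e-02 -8.87359416e+01] [ 0.60253775 -0.0637553   0.08343866] [ 1.24148596e+01  2.01028949e+01 -1.73735494e+01  5.87578255e-04
 -5.25161233e+01  7.88558131e+01]
[320.12742263 238.20470448]
[326.87382561 249.10739383]
326 228 [ 0.6134 -0.0673  0.0914]
326 250 [ 0.6028 -0.0674  0.1012]
285 245 [ 0.6138 -0.0442  0.118 ]
285 262 [ 0.6136 -0.0463  0.1362]
298 245 [ 0.6128 -0.0512  0.1155]
352 245 [ 0.6146 -0.081   0.1179]
360 262 [ 0.6146 -0.0829  0.1365]
245 230 [ 0.6042 -0.0112  0.0759]
196 233 [0.6016 0.0228 0.0769]
455 235 [ 0.604  -0.1581  0.0769]
326 270 [ 0.5678 -0.0691  0.0657]
[357.5 132. ] [ 0.604  -0.1277  0.0799]
[368. 132.] [ 0.6044 -0.1564  0.0796]
[327.66666667 208.66666667] [ 0.3996 -0.05    0.0132]
[330.5 216.5] [ 0.3777 -0.0583  0.0092]
[335.62857143 230.8       ] [ 0.3368 -0.0723  0.0267]
[341.  245.5] [ 0.2965 -0.0885  0.0083]
[343.5 253.5] [ 0.2744 -0.0956  0.0095]
```

```bash
python3 - <<'E'
from h import *
z=np.load("w2.npz");w=z["w"]
for u in(280,286,291,296,300,304,345,350,354,358,362):print(u,[(v,*(w[v,u]*1000).round(0).astype(int)) for v in range(232,262,4)])
E
```

```text
280 [(232, np.int64(604), np.int64(-36), np.int64(77)), (236, np.int64(600), np.int64(-36), np.int64(76)), (240, np.int64(614), np.int64(-41), np.int64(112)), (244, np.int64(614), np.int64(-41), np.int64(116)), (248, np.int64(613), np.int64(-42), np.int64(121)), (252, np.int64(614), np.int64(-43), np.int64(126)), (256, np.int64(613), np.int64(-43), np.int64(130)), (260, np.int64(635), np.int64(-49), np.int64(172))]
286 [(232, np.int64(604), np.int64(-40), np.int64(78)), (236, np.int64(601), np.int64(-40), np.int64(77)), (240, np.int64(614), np.int64(-44), np.int64(112)), (244, np.int64(614), np.int64(-45), np.int64(117)), (248, np.int64(614), np.int64(-45), np.int64(121)), (252, np.int64(615), np.int64(-46), np.int64(128)), (256, np.int64(614), np.int64(-46), np.int64(131)), (260, np.int64(614), np.int64(-47), np.int64(134))]
291 [(232, np.int64(604), np.int64(-43), np.int64(77)), (236, np.int64(601), np.int64(-44), np.int64(78)), (240, np.int64(614), np.int64(-47), np.int64(111)), (244, np.int64(614), np.int64(-47), np.int64(117)), (248, np.int64(614), np.int64(-48), np.int64(122)),
[... 2923 characters left out ...]
.int64(117)), (248, np.int64(615), np.int64(-84), np.int64(123)), (252, np.int64(615), np.int64(-83), np.int64(127)), (256, np.int64(615), np.int64(-83), np.int64(131)), (260, np.int64(615), np.int64(-82), np.int64(135))]
362 [(232, np.int64(605), np.int64(-93), np.int64(77)), (236, np.int64(602), np.int64(-93), np.int64(78)), (240, np.int64(615), np.int64(-87), np.int64(112)), (244, np.int64(615), np.int64(-87), np.int64(117)), (248, np.int64(640), np.int64(-77), np.int64(173)), (252, np.int64(639), np.int64(-77), np.int64(174)), (256, np.int64(638), np.int64(-77), np.int64(175)), (260, np.int64(637), np.int64(-77), np.int64(175))]<stdin>:3: RuntimeWarning: invalid value encountered in cast
```

>>> step_arm --moves '[[[0,0,0,0,1],[0,0,0,0,1],[0,0,0,0,1]]]'

```text
clock: 3.95
tool_pos: [0.6025, -0.0637, 0.0833]
orientation: [180.0, 0.0, 1.3]
force: [0.6, 0.7, 0.1]
opening: 0.0104
gripper_force: 0.0
```

The depth scan shows the fingers really end at z≈0.107, about 23 mm above the reported TCP, so they closed just over the wood (top 0.102). I'll reopen, shift −4 mm in y, and go lower in small steps while watching the force.

>>> step_arm --moves '[[[0.1,-0.4,0,0,6],[0,0,0,0,6],[0,0,0,0,6],[0,0,0,0,6],[0,0,0,0,6],[0,0,0,0,6],[0,0,-0.5,0,6],[0,0,-0.5,0,6],[0,0,-0.4,0,6],[0,0,0,0,6]]]'

```text
clock: 4.95
tool_pos: [0.6029, -0.0678, 0.0683]
orientation: [180.0, 0.1, 1.3]
force: [-0.7, -0.4, -0.3]
opening: 0.0599
gripper_force: 0.0
```

```bash
python3 - <<'E'
from h import *
o=ctrl.get_obs();print(o["tool_pos"],o["force"],o["opening"])
p,d,ci=snap("wrist");w=cloud(d,ci)
for n,a in(("L",(w[...,1]>-.06)&(w[...,1]<-.02)),("R",(w[...,1]<-.08)&(w[...,1]>-.12))):
    q=w[a&(np.abs(w[...,0]-.6145)<.004)&(w[...,2]>.081)&(w[...,2]<.14)];print(n,len(q),np.percentile(q[:,2],[0,2,10]).round(4),np.percentile(q[:,1],[2,98]).round(4))
E
```

```text
[ 0.60285114 -0.06779201  0.06833364] [-0.67138105 -0.38360337 -0.32444554] 0.05990914101382015
L 1433 [0.0812 0.0853 0.0935] [-0.0591 -0.0221]
R 1343 [0.0814 0.0894 0.0953] [-0.1135 -0.0809]
```

>>> step_arm --moves '[[[0,0,-0.3,0,6],[0,0,-0.3,0,6],[0,0,0,0,2],[0,0,0,0,2],[0,0,0,0,2],[0,0,0,0,2],[0,0,0,0,2],[0,0,0,0,2],[0,0,0,0,2],[0,0,0,0,2]]]'

```text
clock: 6.0
tool_pos: [0.6036, -0.0677, 0.0635]
orientation: [-180.0, -0.0, 1.3]
force: [-0.8, -0.4, 1.5]
opening: 0.0297
gripper_force: 30.0
```

Gripped: 29.7 mm and 30 N. Lifting.

>>> step_arm --moves '[[[0,0,1,0,2],[0,0,2,0,2],[0,0,3,0,2],[0,0,3,0,2],[0,0,1,0,2],[-0.5,1,0,-0.1,2],[-1,3,0,-0.12,2],[-1,3,0,-0.12,2],[-1,3,0,-0.12,2],[-1,3,0,-0.12,2]]]'

```text
clock: 7.0
tool_pos: [0.557, 0.0631, 0.1622]
orientation: [179.9, 0.1, -32.3]
force: [-0.1, 0.9, -4.9]
opening: 0.0298
gripper_force: 30.0
```

>>> step_arm --moves '[[[-1,3,0,-0.12,2],[-1,3,0,-0.12,2],[-1,3,0,-0.12,2],[-1,3,0,-0.12,2],[-1,3,0,-0.12,2],[-1,3,0,-0.12,2],[-1,3,0,-0.12,2],[-1,3,0,-0.12,2],[-1,3,0,-0.06,2],[0,0,0,0,2]]]'

```text
clock: 8.0
tool_pos: [0.467, 0.335, 0.1621]
orientation: [179.9, -0.0, -90.4]
force: [-0.1, -0.3, -4.3]
opening: 0.0298
gripper_force: 30.0
```

```bash
python3 - <<'E'
from h import *
p,d,ci=snap("wrist");w=cloud(d,ci);np.savez("w3.npz",p=p,w=w);cv2.imwrite("pics/w3.png",p)
o=ctrl.get_obs();print(o["tool_pos"],o["orientation"],o["opening"],o["gripper_force"])
E
```

```text
[0.46718623 0.33344141 0.16204956] [ 1.79908147e+02 -6.35097530e-02 -9.02854154e+01] 0.029605302916019854 29.989137053489685
```

View pics/w3.png

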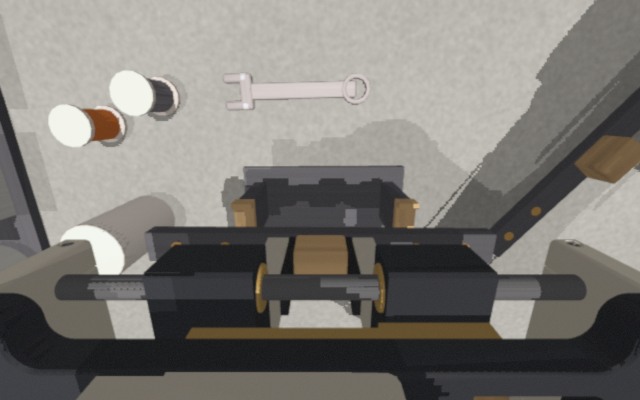

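The wrist view shows the bar held over the rest, with saddles at (244,215) and (404,215) and the foot's edge at row 168. I'll measure the rest against the bar.

```bash
python3 - <<'E'
from h import *
z=np.load("w3.npz");p,w=z["p"],z["w"]
hsv=cv2.cvtColor(p,cv2.COLOR_BGR2HSV)
m=(hsv[...,1]>90)&(hsv[...,0]>5)&(hsv[...,0]<25)&(w[...,2]>.06)&(w[...,2]<.105);
for u0,u1 in((225,265),(385,425)):
    a=m.copy();a[:,:u0]=0;a[:,u1:]=0;a[:195]=0;a[230:]=0;q=w[a];print("saddle",len(q),np.percentile(q,[2,50,98],axis=0).round(4).tolist())
f=w[166:175,244:404].reshape(-1,3);f=f[(f[:,2]>.004)&(f[:,2]<.012)];print("foot edge x",np.nanpercentile(f[:,0],[1,99]))
for u in (255,290,320,360,395):
    c=w[150:185,u];c=c[(c[:,2]>.004)];print(u,c[np.argmin(c[:,1])].round(4))
b=(w[...,2]>.155)&(w[...,2]<.185);b[:225]=0;b[262:]=0
for u0,u1 in((150,180),(460,493)):
    a=b.copy();a[:,:u0]=0;a[:,u1:]=0;q=w[a];print("bar",len(q),np.percentile(q,[2,50,98],axis=0).round(4).tolist())
E
```

```text
saddle 583 [[0.5289, 0.3309, 0.0831], [0.5369, 0.3418, 0.0894], [0.5464, 0.3555, 0.098]]
saddle 585 [[0.381, 0.3314, 0.0814], [0.3902, 0.343, 0.0894], [0.3972, 0.3569, 0.0979]]
foot edge x [0.37089587 0.55516637]
255 [0.5435 0.3147 0.006 ]
290 [0.5024 0.3139 0.0058]
320 [0.4671 0.3149 0.0079]
360 [0.4201 0.3144 0.0059]
395 [0.3793 0.3145 0.0072]
bar 802 [[0.5558, 0.3243, 0.1656], [0.5674, 0.3292, 0.1752], [0.5754, 0.3426, 0.1767]]
bar 810 [[0.3586, 0.3267, 0.1666], [0.3668, 0.3312, 0.1758], [0.3795, 0.3445, 0.1771]]
```

>>> step_arm --moves '[[[-0.3,1.0,0,0,2],[0,0.9,0,0,2],[0,0,-2,0,2],[0,0,-2,0,2],[0,0,-1.5,0,2],[0,0,-0.7,0,2],[0,0,-0.5,0,2],[0,0,-0.3,0,2],[0,0,-0.2,0,2],[0,0,0,0,2]]]'

```text
clock: 9.05
tool_pos: [0.4657, 0.3514, 0.0916]
orientation: [-180.0, 0.0, -90.4]
force: [-0.0, -0.3, -4.8]
opening: 0.0294
gripper_force: 30.0
```

>>> step_arm --moves '[[[0,0.1,-0.2,0,2],[0,0,-0.2,0,2],[0,0,0,0,2],[0,0,0,0,2]]]'

```text
clock: 9.45
tool_pos: [0.4656, 0.3525, 0.0875]
orientation: [-180.0, 0.0, -90.4]
force: [0.4, -0.1, -3.5]
opening: 0.0296
gripper_force: 30.0
```

```bash
python3 - <<'E'
from h import *
p,d,ci=snap("wrist");w=cloud(d,ci);np.savez("w4.npz",p=p,w=w)
b=(w[...,2]>.09)&(w[...,2]<.115)&(w[...,1]>.32);b[:215]=0;b[262:]=0
for u0,u1 in((150,180),(460,493)):
    a=b.copy();a[:,:u0]=0;a[:,u1:]=0;q=w[a];print("bar",len(q),np.percentile(q,[2,50,98],axis=0).round(4).tolist())
p,d,ci=snap("side");cv2.imwrite("pics/s4.png",cv2.resize(p[90:200,240:400],None,fx=4,fy=4,interpolation=2))
E
```

```text
bar 800 [[0.5546, 0.3417, 0.0911], [0.5658, 0.3467, 0.1009], [0.5741, 0.3602, 0.1022]]
bar 805 [[0.3573, 0.3442, 0.0918], [0.3654, 0.3486, 0.101], [0.378, 0.3618, 0.1025]]
```

View pics/s4.png

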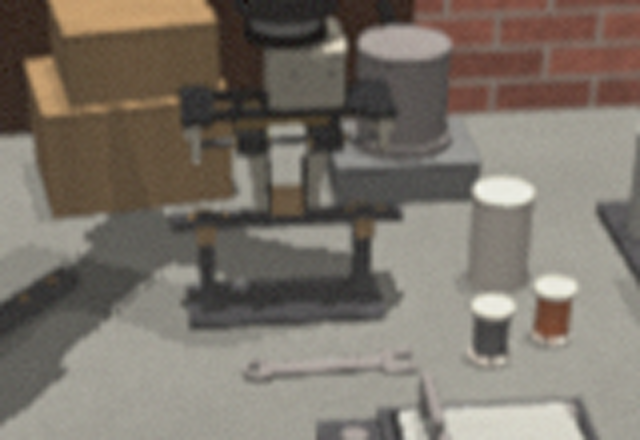

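The bar rests on both seats: top at 0.102, both ends level, and its y inside the lips. Releasing it, then going to the left bolt.

>>> step_arm --moves '[[[0,0,0,0,5],[0,0,0,0,5],[0,0,0,0,5],[0,0,0,0,5],[0,0,1,0,5],[0,0,2,0,5],[0,0,3,0,5],[0,0,3,0,4],[0,0,0,0,0],[0.1,-1.5,0,0,0]]]'

```text
clock: 10.55
tool_pos: [0.4669, 0.3385, 0.1787]
orientation: [-179.9, 0.1, -90.3]
force: [-0.5, 0.3, -0.2]
opening: 0.0317
gripper_force: 0.0
```

>>> step_arm --moves '[[[0.2,-3.3,0,0,0],[0.2,-3.3,0,0,0],[0.2,-3.3,0,0,0],[0.2,-3.3,0,0,0],[0.2,-3.3,0,0,0],[0.2,-3.3,0,0,0],[0.2,-3.3,0,0,0],[0.2,-3.3,0,0,0],[0.2,-3.3,0,0,0],[0.2,-2.3,0,0,0]]]'

```text
clock: 11.55
tool_pos: [0.4853, 0.0148, 0.177]
orientation: [179.9, -0.0, -90.5]
force: [0.4, 0.6, 0.5]
opening: 0.0003
gripper_force: 0.0
```

```bash
python3 - <<'E'
from h import *
o=ctrl.get_obs();print(o["tool_pos"],o["orientation"],o["opening"])
p,d,ci=snap("top");w=cloud(d,ci)
hsv=cv2.cvtColor(p,cv2.COLOR_BGR2HSV)
a=(w[...,2]>.07)&(w[...,2]<.14)&(w[...,1]>.3)&(w[...,1]<.41)&(w[...,0]<.62)&(w[...,0]>.33)
q=w[a&(hsv[...,2]<110)];r=cv2.minAreaRect(q[:,:2].astype(np.float32));print("bar",r,np.median(q[:,2]))
b=(w[...,2]>.12)&(w[...,0]<.62)&(w[...,0]>.3);
E
```

```text
[0.48531495 0.01475622 0.17696384] [ 1.79934065e+02 -2.33384399e-02 -9.04584684e+01] 0.00031802089979775033
bar ((0.0, 0.0), (0.0, 0.0), 0.0) nan
  return _methods._mean(a, axis=axis, dtype=dtype,
  ret = ret.dtype.type(ret / rcount)
```

```bash
python3 - <<'E'
from h import *
for n in("side","top"):
    p,d,ci=snap(n);w=cloud(d,ci)
    a=(w[...,2]>.08)&(w[...,2]<.14)&(w[...,1]>.3)&(w[...,1]<.41)&(w[...,0]<.62)&(w[...,0]>.3)
    q=w[a];print(n,len(q))
    if len(q)>5:print(np.percentile(q,[1,50,99],axis=0).round(3).tolist())
    cv2.imwrite(f"pics/{n}5.png",p)
    if n=="top":
      K=np.array(ci["camera_matrix"]);Rm,e=pose(ci);c=K@(Rm.T@(np.array([.465,.354,.1])-e));u,v=(c[:2]/c[2]).astype(int);print(u,v,w[v,u],p[v,u])
E
```

```text
side 161
[[0.357, 0.325, 0.083], [0.398, 0.343, 0.101], [0.487, 0.374, 0.123]]
top 0
175 178 [0.37154572 0.14068479 0.64893732] [47 59 76]
```

>>> step_arm --moves '[[[0.1,0.2,-3,0,0],[0,0,-3,0,0],[0,0,-3,0,0],[0,0,-1.5,0,0],[0,0,-0.6,0,0],[0,0,-0.3,0,0],[0,0,0,0,0]]]'

```text
clock: 12.4
tool_pos: [0.4877, 0.0196, 0.0637]
orientation: [-180.0, 0.0, -90.4]
force: [-0.5, 0.2, 0.6]
opening: 0.0005
gripper_force: 0.0
```

>>> step_arm --moves '[[[0,0,-0.2,0,0],[0,0,-0.2,0,0],[0,0,0,0,0]]]'

```text
clock: 12.7
tool_pos: [0.4876, 0.0193, 0.0596]
orientation: [-180.0, 0.0, -90.4]
force: [0.3, 0.2, -0.1]
opening: 0.0005
gripper_force: 0.0
```

>>> step_arm --moves '[[[0,0,-0.2,0,0],[0,0,0,0,0]]]'

```text
clock: 12.9
tool_pos: [0.4875, 0.0192, 0.0573]
orientation: [180.0, 0.0, -90.4]
force: [-0.1, -0.8, 0.7]
opening: 0.0002
gripper_force: 0.0
```

>>> step_arm --moves '[[[0,0,-0.2,0,0],[0,0,-0.2,0,0],[0,0,0,0,0]]]'

```text
clock: 13.2
tool_pos: [0.4873, 0.0192, 0.053]
orientation: [180.0, -0.0, -90.4]
force: [-0.2, 1.1, 0.2]
opening: 0.0004
gripper_force: 0.0
```

>>> step_arm --moves '[[[0,0,-0.2,0,0],[0,0,0,0,0]]]'

```text
clock: 13.4
tool_pos: [0.4877, 0.0193, 0.0517]
orientation: [-180.0, -0.0, -90.4]
force: [-0.9, -0.2, 5.1]
opening: 0.0002
gripper_force: 2.7
```

>>> step_arm --moves '[[[0,0,-0.1,0,0],[0,0,0,0,0]]]'

```text
clock: 13.6
tool_pos: [0.4877, 0.0193, 0.0516]
orientation: [-180.0, -0.0, -90.4]
force: [-5.4, -0.1, 15.4]
opening: 0.0006
gripper_force: 7.8
```

15 N with no travel, so the left bolt is tight. Next is the middle one.

>>> step_arm --moves '[[[0,0,1,0,0],[0,0,1.2,0,0],[-0.2,-3,0,0,0],[-0.2,-3,0,0,0],[0,-3.1,0,0,0],[0,0,0,0,0],[0,0,-1,0,0],[0,0,-0.7,0,0],[0,0,-0.2,0,0],[0,0,0,0,0]]]'

```text
clock: 14.6
tool_pos: [0.4831, -0.0712, 0.0527]
orientation: [179.9, -0.0, -90.3]
force: [-0.7, 0.2, 0.4]
opening: 0.0008
gripper_force: 0.0
```

>>> step_arm --moves '[[[0,0,-0.2,0,0],[0,0,0,0,0]]]'

```text
clock: 14.8
tool_pos: [0.4837, -0.0713, 0.0513]
orientation: [-180.0, 0.0, -90.4]
force: [0.2, 0.5, 0.4]
opening: 0.0005
gripper_force: 0.0
```

>>> step_arm --moves '[[[0,0,-0.2,0,0],[0,0,0,0,0]]]'

```text
clock: 15.0
tool_pos: [0.4837, -0.0716, 0.0494]
orientation: [-180.0, 0.0, -90.4]
force: [-0.1, -0.6, 0.5]
opening: 0.0
gripper_force: 0.0
```

>>> step_arm --moves '[[[0,0,-0.1,0,0],[0,0,0,0,0]]]'

```text
clock: 15.2
tool_pos: [0.4836, -0.0717, 0.0484]
orientation: [-180.0, 0.0, -90.4]
force: [0.1, 0.6, 1.0]
opening: 0.0003
gripper_force: 0.4
```

>>> step_arm --moves '[[[0,0,-0.2,0,0],[0,0,0,0,0]]]'

```text
clock: 15.4
tool_pos: [0.4836, -0.0718, 0.0462]
orientation: [-180.0, -0.0, -90.4]
force: [0.6, -0.2, -0.1]
opening: 0.0003
gripper_force: 0.2
```

>>> step_arm --moves '[[[0,0,-0.1,0,0],[0,0,0,0,0]]]'

```text
clock: 15.6
tool_pos: [0.4835, -0.0718, 0.0452]
orientation: [180.0, -0.0, -90.4]
force: [1.2, 0.2, 0.3]
opening: 0.0002
gripper_force: 0.3
```

The middle bolt gave about 7 mm at nearly no force. I'll rise and check bolt heights by depth.

>>> step_arm --moves '[[[0,0,1,0,0],[0,0,3,0,3],[0,0,4,0,3],[0,0,4,0,3],[0,0,0,0,3]]]'

```text
clock: 16.1
tool_pos: [0.4867, -0.0717, 0.1716]
orientation: [-179.5, 0.0, -90.3]
force: [-0.3, 0.2, 0.3]
opening: 0.0263
gripper_force: 0.0
```

```bash
python3 - <<'E'
from h import *
o=ctrl.get_obs();print(o["tool_pos"],o["orientation"],o["opening"])
for n in("side","wrist"):
    p,d,ci=snap(n);w=cloud(d,ci)
    for nm,x,y in(("L",.486,.0171),("M",.4838,-.0722),("R",.4816,-.1617)):
        q=w[(np.hypot(w[...,0]-x,w[...,1]-y)<.011)&(w[...,2]>.052)&(w[...,2]<.08)];print(n,nm,len(q),np.percentile(q[:,2],[50,75,90,97]).round(4) if len(q)>4 else "")
    for nm,x,y in(("L",.546,.0157),("M",.5438,-.0736),("R",.5416,-.1631)):
        q=w[(abs(w[...,0]-x)<.012)&(abs(w[...,1]-y)<.03)&(w[...,2]>.095)&(w[...,2]<.115)];print(n,"handle",nm,len(q),np.median(q,0).round(4) if len(q)>4 else "")
E
```

```text
[ 0.4867422  -0.07167698  0.17158384] [-1.79456535e+02  3.92426148e-02 -9.03469852e+01] 0.02634039397569818
side L 34 [0.0692 0.0707 0.0719 0.073 ]
side M 28 [0.0638 0.0652 0.066  0.0665]
side R 43 [0.0711 0.072  0.0728 0.0734]
side handle L 37 [0.5424 0.0147 0.1054]
side handle M 45 [ 0.54   -0.0714  0.1051]
side handle R 52 [ 0.5374 -0.1642  0.1052]
wrist L 189 [0.07   0.0709 0.0715 0.0719]
wrist M 333 [0.0641 0.0646 0.065  0.0654]
wrist R 429 [0.0712 0.0717 0.0721 0.0725]
wrist handle L 0 
wrist handle M 732 [ 0.5416 -0.0754  0.1052]
wrist handle R 1020 [ 0.5394 -0.1644  0.1054]
```

The middle bolt is confirmed as the loose one: its top is at 0.065 against 0.072 for the others. Moving to the middle handle.

>>> step_arm --moves '[[[2.8,-0.1,0,-0.017,3],[2.8,-0.1,0,0,3],[0,0,-2.5,0,3],[0,0,-2.5,0,3],[0,0,-2.5,0,3],[0,0,-1.5,0,3],[0,0,-0.9,0,3],[0,0,-0.5,0,3],[0,0,0,0,3]]]'

```text
clock: 17.1
tool_pos: [0.5391, -0.0738, 0.0608]
orientation: [179.9, -0.0, -91.4]
force: [1.2, -0.4, -0.5]
opening: 0.03
gripper_force: 0.0
```

>>> step_arm --moves '[[[0,0,0,0,0.5],[0,0,0,0,0.5],[0,0,0,0,0.5],[0,0,0,0,0.5],[0,0,0,0,0.5]]]'

```text
clock: 17.6
tool_pos: [0.5431, -0.0736, 0.0628]
orientation: [-179.6, 0.0, -91.3]
force: [8.4, -3.6, -4.3]
opening: 0.0091
gripper_force: 30.0
```

Gripped, but a bit deep for the later tilt clearance. I'll regrip 6 mm higher.

>>> step_arm --moves '[[[0.3,0,0,0,3],[0,0,0,0,3],[0,0,0,0,3],[0,0,0.6,0,3],[0,0,0,0,0.5],[0,0,0,0,0.5],[0,0,0,0,0.5],[0,0,0,0,0.5],[0,0,0,0,0.5]]]'

```text
clock: 18.5
tool_pos: [0.5428, -0.0737, 0.0674]
orientation: [-180.0, 0.0, -91.4]
force: [1.0, 0.8, 1.6]
opening: 0.0089
gripper_force: 30.0
```

>>> step_arm --moves '[[[0.19,0,0.52,0,0.5],[0.2,0,0.51,0,0.5],[0.23,-0.01,0.5,0,0.5],[0.24,-0.01,0.49,0,0.5],[0.27,-0.01,0.48,0,0.5],[0.29,-0.01,0.47,0,0.5],[0.31,-0.01,0.46,0,0.5],[0.33,-0.01,0.44,0,0.5],[0.35,-0.01,0.43,0,0.5],[0.36,-0.01,0.41,0,0.5]]]'

```text
clock: 19.5
tool_pos: [0.569, -0.0745, 0.1146]
orientation: [179.9, 0.0, -91.4]
force: [-6.5, 3.0, 1.1]
opening: 0.009
gripper_force: 30.0
```

>>> step_arm --moves '[[[0.39,-0.01,0.39,0,0.5],[0.4,-0.01,0.38,0,0.5],[0.42,-0.01,0.36,0,0.5],[0.43,-0.01,0.34,0,0.5],[0.45,-0.01,0.32,0,0.5],[0.45,-0.01,0.3,0,0.5],[0.48,-0.01,0.28,0,0.5],[0.48,-0.01,0.26,0,0.5],[0,0,0,0,0.5],[0,0,0,0,0.5]]]'

```text
clock: 20.5
tool_pos: [0.6053, -0.0756, 0.1427]
orientation: [-180.0, -0.0, -91.3]
force: [-7.0, 2.0, 8.0]
opening: 0.0087
gripper_force: 30.0
```

```bash
python3 - <<'E'
from h import *
p,d,ci=snap("side");w=cloud(d,ci);cv2.imwrite("pics/s6.png",cv2.resize(p[90:280,270:470],None,fx=3.2,fy=3,interpolation=2))
a=(w[...,2]>.08)&(w[...,2]<.14)&(w[...,1]>.3)&(w[...,1]<.41)&(w[...,0]<.62)&(w[...,0]>.3);q=w[a];print("bar",len(q),np.percentile(q,[1,50,99],axis=0).round(3).tolist())
o=ctrl.get_obs();print(o["tool_pos"],o["force"],o["gripper_force"],o["opening"])
E
```

```text
bar 384 [[0.358, 0.327, 0.082], [0.465, 0.343, 0.1], [0.572, 0.375, 0.127]]
[ 0.60527164 -0.07556094  0.14264895] [-6.81021647  1.95402182  9.07708921] 29.997640550136566 0.009166558427209714
```

View pics/s6.png

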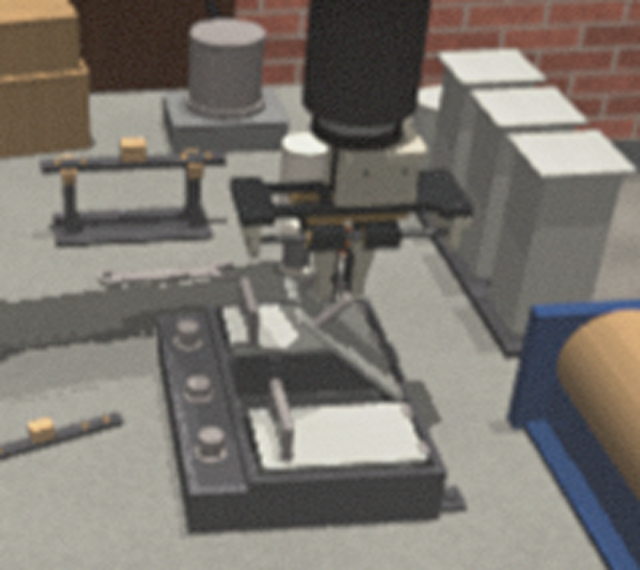

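The view shows the bar in both saddles, about (132,160). The middle cover is held up at about 45°, consistent with the tool travel of 62 mm in x and 75 mm in z. The left and right covers are shut. Handing in.

```bash
python3 -c "
from plant import close_job
print(close_job())"
```

```text
the job is handed in; nothing more can be done
None
```

The job is handed in: the wick bar lies in both saddles of its rest and is let go, the middle bolt was loose (it sank about 7 mm and stayed down), and its cover is held at about 45°; I tapped the left bolt (tight) but not the right one, and both their covers stayed shut.

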